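Index the seed-sorting magnifier to the next hole

ROBOT

A 6-joint arm with a two-finger parallel gripper is mounted at the origin on the work surface. World frame = base frame: x ahead of the robot, y to its left, z up, the work surface at z = 0. Lengths are in m, angles in rad, forces in N, time in s.
With the tool pointing down it reaches from about 0.275 to 1 m from the base axis. Payload 8.4 kg.
Tool frame: the origin (TCP) lies midway between the tips of the shut fingers; the grasp point (between the pads) lies 19 mm behind it (arm.grip_depth is the z of the grasp point in the tool frame, in m); z points along the fingers, y is the line along which they close (so a half turn about z gives the same grasp; the last joint's range is limited). The gripper opens to 85 mm and grips with 20 to 120 N. Pads are 22 mm wide; open, the fingers measure 114 mm over their backs; the gripper's body (76 mm by 85 mm) begins 54 mm behind the grasp point. The pads swing forward as they close: fully open they stand 13 mm farther back than shut.
Start: joints at [1.113, 0.353, 1.633, -0, 1.155, -0.002], TCP at [0.275, 0.561, 0.231] pointing down, gripper open.
Joint ranges: [-2.63, 2.63], [-0.92, 2.1], [0.06, 2.66], [-1.3, 4.44], [0, 2.69], [-3.02, 3.02]. Speed limits (rad/s): [2.22, 2.22, 2.79, 3.14, 3.14, 3.14].

INTERFACE

Orientations are given as a unit quaternion [x, y, z, w].
In Python, from cell import arm, vision, order, spotter gives the robot as it stands.
- The arm moves only by the tool apply_moves, never from a script. Its argument "series" is a list of rows, each a list of 3 entries, a list of its own where there are three numbers: the turn, a rotation vector about the tool's x, y, z in rad, then the shift along the tool's x, y, z in cm, then the finger opening in cm, from 0 to 8.54. A call has exactly 10 rows; each row shifts and turns the commanded pose from where the row before left it, along the tool's axes as they then stand; what a row does not reach is not made up. A row lasts 1/8 s, in which the tool goes at most 62.5 mm and 10.7 degrees, less where a joint would pass 70% of its speed; a pose out of reach is approached as far as the arm can. A call with a gripper value outside its range is refused whole. The fingers move at their own pace and stop on an object; the grip force is fixed at half the most. Time passes only in rows, so rows that do not move let the fingers close, or fill a call up. It gives the time, the measured TCP pose, the force, the opening and the grip force at its end, in the units of the state.
- arm.state(): the state, without advancing time (a new reading comes with each control period).
- vision.read_camera(name): name is "scene" or "top" or "wrist"; returns the picture (420x560x3 uint8, red, green, blue); there is no depth.
- vision.camera_params(name): a dict with "camera_matrix" (3x3 intrinsics, pixels), "distortion" ([k1, k2, p1, p2, k3] as OpenCV has them; the pictures are not rectified), "pose" (4x4, takes a point from camera to world coordinates). Camera axes: x right, y down, z forward; pixel columns grow to the right and rows downward; lengths in m; the calibration is good to about 2 mm. A picture is of the moment at which its call begins: read the wrist's pose just before it. camera_params takes no time and is no camera call; for the wrist camera it gives the pose at the moment of the call.
- order.hand_in(): hands the job in; it is judged then, once.
Trained networks look in the newest picture that a camera, given by its name, has taken for a name from the list of things; names that differ only in an ending like _2 or _b are one class to them, and where a whole thing is asked for, a point or a joint stands for the part that bears it (a point fixed in the world has none). Each returns a list of dicts, best first, with "confidence" (0 to 1); they miss things now and then, are a little off and sometimes report something else, mostly with a low value. They report only what shows in the picture. A call takes as long as a camera call. They do not tell look-alikes from the thing itself.
- spotter.trace(camera, label): "mask" (420x560 bool, what is visible of it) and "at" ([row, column] in pixels, amid what is visible of it).
- spotter.landmark_of(camera, label): "at" ([row, column] in pixels: a listed point, or the origin of a listed thing).
The state is a dict: "clock": time; "q": joint angles; "joint_velocities": joint speeds; "effort": joint torques, N m; "position": TCP position; "ee_rot": TCP orientation; "force": force on the tool from outside, world axes, zero at the start; "moment": the same for the moment, N m; "gripper_width": finger opening in m; "grasp_force": force on a finger pad.
Only numpy, scipy, OpenCV 4.12 (cv2) and the standard library are available. Lean on these libraries where they do the work, as an engineer would, in place of code of your own. Each camera call takes 0.05 s, during which the arm holds its last target. There are 200 camera calls.

TASK

The bench magnifier rides on a drilled rail and is locked by the spring plunger on top of its sleeve. Pull the plunger knob up, slide the sleeve to the next hole so that the lens stands over the rectangular seed tray (not the round dish), and let the pin drop into that hole. The plunger's spring is tired and leaves the pin half in, so push the knob fully home and finish while still holding it down there, ready for me to tighten the clamp screw; leave the tray, dish, pot and brush where they are.

Things in the scene. Friction and masses are not known exactly. Their poses are not given: they have to be found in the camera images.
- stand: fixed stand: 30 mm square steel tube rail, 470 mm long, along its y axis, top face 175 mm above the table, on two grey feet at y = +-232 mm (end blocks 42 mm square, tops at 181 mm). Five 12 mm holes in the rail's top at y = -140, -70, 0, +70, +140 mm. Origin: on the table under the rail's middle; x points away from the lens side, z up
- sleeve (a joint): position (m) of the sleeve, a grey 40 x 40 x 100 mm square tube around the rail (top at 180 mm), along the stand's y axis: pin over a hole at -0.14, -0.07, 0, 0.07, 0.14; starts locked at 0; stops at +-0.158. Slides with about 3 N. Loose black wing clamp screw on its +x side, lens arm on its -x side, both below its top face
- plunger (a joint): height (m) of the plunger above home: 0 = knob sits on the barrel, 0.005 = where the tired spring leaves it in a hole, 0.014 = pin tip out, riding on the rail, 0.018 = stop. 10 mm round-nosed pin, 1 mm play each way in a hole; let go, it drops in when slid over one. Spring 450 N/m about 0.005: 6 N to pull right out, 2.3 N to push home
- knob_grip (a point): middle of the plunger's black fluted knob, 30 mm diameter, 25 mm high, on top of the sleeve; on its axis, 11 mm below its top, 14 mm above its underside; when home 219 mm above the table, 39 mm above the sleeve's top. Steel barrel below it: 19 mm diameter, 25 mm tall, with a 28 mm hexagon nut 8 mm high at its foot. Moves with sleeve and plunger
- lens_centre (a point): centre of the round magnifier lens (white ring 112 mm in diameter, 18 mm high), 130 mm from the rail's axis on the stand's -x side, 155 mm above the table; level with the knob along the rail; moves with the sleeve
- tray: loose shallow black rectangular seed tray, 130 x 92 mm, 30 mm high, with a few round seeds, on the table under the lens's line, beside either the +70 mm or the -70 mm hole (within about 10 mm). Origin: centre of its underside, z up
- dish: loose round terracotta dish, 92 mm in diameter, 30 mm high, beside the other of these two holes. Origin: centre of its underside; leave alone
- pot: loose terracotta pot, 84 mm in diameter, 80 mm high, on the table to the robot's left. Origin: centre of its underside; leave alone
- brush: loose wooden brush, 180 mm long, lying on the table to the robot's right. Origin: underside, about the middle; leave alone
Not all that is in view belongs to the job. Of the things that look like the tray, take the one that is farthest to the robot's left at the start.

How it is judged:
By the outcome, as a careful person would: the job done as asked, in the order asked, and still so for the second after the job is handed in, while the arm keeps its last pose, push and grip.
It also fails if it takes over 38 s, if anything falls off the work surface, if the arm or the gripper's body presses on something with over 40 N, if the wrist force passes 120 N, or if a joint passes its speed limit or range.

## Working session

There is one attempt and no reset: what is moved stays moved. The work goes in short steps, Python scripts to look and compute and a tool call to move; the robot and the scene stay as the last step left them, time stands still between calls to the robot, and variables do not carry over. Pictures are saved under pics/ and viewed, at most 10 in all, crops included, and the job is handed in when it is done.

Besides the shell and the picture viewer there is one more tool, called after ">>>" by a JSON object that holds its "fn" and its "kwargs", one argument or row to a line. apply_moves: Moves the arm, as the interface text tells. Its arguments: {"type":"object","properties":{"series":{"type":"array","items":{"type":"array"}}},"required":["series"]}

```bash
mkdir -p pics
cat > h.py <<'E'
import numpy as np, cv2
from cell import arm, vision, order, spotter
def ray(cam,rc,P=None):
    P=P or vision.camera_params(cam);K=np.array(P["camera_matrix"]);D=np.array(P["distortion"]);T=np.array(P["pose"])
    u=cv2.undistortPoints(np.array([[[rc[1],rc[0]]]],float),K,D)[0,0]
    return T[:3,3],T[:3,:3]@np.array([u[0],u[1],1.])
def atz(cam,rc,z,P=None):
    o,d=ray(cam,rc,P);return o+d*(z-o[2])/d[2]
def proj(cam,X):
    P=vision.camera_params(cam);T=np.linalg.inv(np.array(P["pose"]))
    X=np.atleast_2d(X)@T[:3,:3].T+T[:3,3]
    return cv2.projectPoints(X,np.zeros(3),np.zeros(3),np.array(P["camera_matrix"]),np.array(P["distortion"]))[0][:,0,::-1]
def save(cam,name):
    im=vision.read_camera(cam);cv2.imwrite(f"pics/{name}.png",im[...,::-1]);return im
E
python3 - <<'E'
from h import *
np.set_printoptions(precision=3,suppress=True)
a=save("scene","s0");b=save("top","t0")
hs={"knob_grip":.224-.005,"lens_centre":.155,"tray":0,"dish":0,"pot":0,"brush":0,"stand":0}
for c in("top","scene"):
  for l,z in hs.items():
    for r in spotter.landmark_of(c,l)[:4]: print(c,l,round(r["confidence"],2),np.round(r["at"]),atz(c,r["at"],z))
s=arm.state();print(s["clock"],s["position"],s["ee_rot"],arm.grip_depth)
E
```

```text
top knob_grip 0.59 [173. 282.] [ 0.615 -0.074  0.219]
top lens_centre 0.8 [217. 286.] [ 0.476 -0.087  0.155]
top tray 0.96 [220. 269.] [ 0.474 -0.028  0.   ]
top tray 0.96 [139. 294.] [ 0.778 -0.132  0.   ]
top tray 0.89 [230. 364.] [ 0.425 -0.388  0.   ]
top tray 0.79 [278. 335.] [ 0.245 -0.269  0.   ]
top dish 0.8 [214. 300.] [ 0.493 -0.147  0.   ]
top pot 0.96 [244. 143.] [0.397 0.45  0.   ]
top brush 0.75 [220. 402.] [ 0.458 -0.539  0.   ]
top stand 0.82 [182. 281.] [ 0.615 -0.078  0.   ]
scene knob_grip 0.7 [226. 308.] [ 0.605 -0.075  0.219]
scene knob_grip 0.23 [264. 308.] [ 0.653 -0.174  0.219]
scene lens_centre 0.94 [225. 263.] [ 0.478 -0.098  0.155]
scene tray 0.98 [326. 200.] [ 0.434 -0.388  0.   ]
scene tray 0.92 [305. 349.] [ 0.773 -0.136  0.   ]
scene tray 0.76 [232. 274.] [ 0.469 -0.03   0.   ]
scene tray 0.57 [261. 174.] [ 0.25  -0.259  0.   ]
scene dish 0.63 [268. 261.] [ 0.493 -0.155  0.   ]
scene pot 0.59 [116. 326.] [0.397 0.482 0.   ]
scene brush 0.63 [386. 174.] [ 0.462 -0.559  0.   ]
scene stand 0.76 [265. 306.] [ 0.608 -0.082  0.   ]
0.8 [0.275 0.561 0.231] [0.226 0.974 0.    0.   ] -0.0187
```

View pics/s0.png

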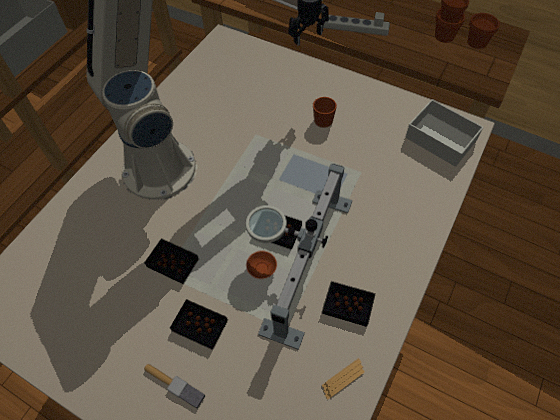

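View pics/t0.png

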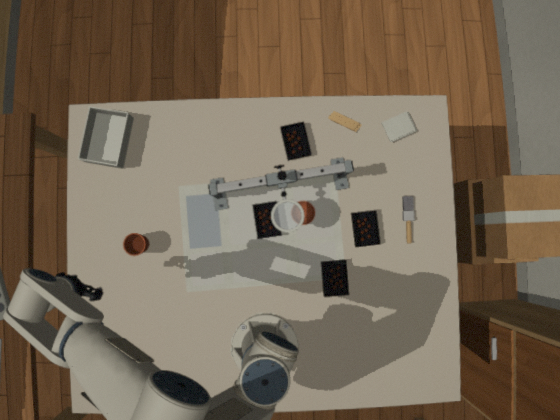

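The scene view shows four black seed trays, the dish, the lens, the knob at about (226,308) and the rail. In the top view the rail runs from about (188,213) to (167,348).

Possible trays in the top view are (220,269) at y=-0.03, (139,294) at y=-0.13, (278,335) at y=-0.27 and (230,364) at y=-0.39. The farthest to the left is (220,269), which also lies under the lens line. I'll check it in a close crop.

Run:
```python
from h import *
np.set_printoptions(precision=4,suppress=True)
b=cv2.imread("pics/t0.png")[145:245,200:360]
cv2.imwrite("pics/t0c.png",cv2.resize(b,(800,500),interpolation=cv2.INTER_CUBIC))
m=spotter.trace("top","stand")
print([ (r["confidence"],r["at"],r["mask"].sum()) for r in m])
```

```text
[(0.66, [181.6, 284.9], np.int64(3160)), (0.36, [207.2, 282.5], np.int64(1322))]
```

View pics/t0c.png

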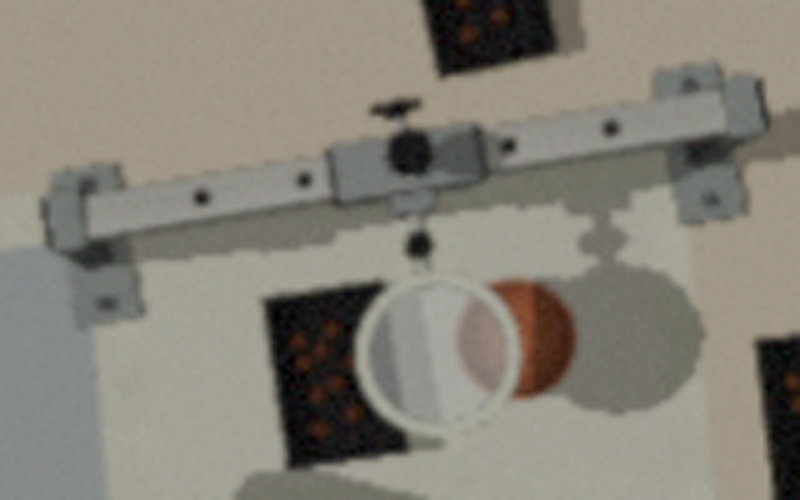

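The crop shows the tray at the left under the lens's edge (335,375), the dish to the right (515,340), the knob at (410,152), and rail holes at (202,197), (304,180), (508,145) and (611,128). The tray is therefore at the +70 mm hole.

Run:
```python
from h import *
from scipy.spatial.transform import Rotation as R
np.set_printoptions(precision=4,suppress=True)
px=np.array([[202,197],[304,180],[508,145],[611,128]])/5-.4+[200,145]
H=np.array([atz("top",(p[1],p[0]),.175)for p in px]);print(H)
t=np.array([.14,.07,-.07,-.14]);c=H.mean(0);d=(t[:,None]*(H-c)).sum(0)/(t@t);print("scale",np.linalg.norm(d))
d/=np.linalg.norm(d);print("centre",c,"dir y",d,"yaw",np.arctan2(-d[0],d[1]))
k=atz("top",(175.0,281.6),.224);print("knob",k)
for l in("tray",):
  print(((np.array([.4715,-.029,0])-c)@d))
s=arm.state();r=R.from_quat(s["ee_rot"]);print(r.as_matrix())
P=vision.camera_params("wrist");print(np.linalg.inv(np.block([[r.as_matrix(),np.array(s["position"])[:,None]],[np.zeros((1,3)),1]]))@np.array(P["pose"]))
```

```text
[[ 0.5898  0.0667  0.175 ]
 [ 0.5994 -0.0022  0.175 ]
 [ 0.6194 -0.1405  0.175 ]
 [ 0.6292 -0.2108  0.175 ]]
scale 1.000516988131918
centre [ 0.6095 -0.0717  0.175 ] dir y [-0.1411  0.99    0.    ] yaw 0.14160390728049782
knob [ 0.6094 -0.072   0.224 ]
0.061758537984464984
[[-0.8979  0.4402 -0.    ]
 [ 0.4402  0.8979  0.    ]
 [ 0.      0.     -1.    ]]
[[ 0.0011 -0.9594 -0.2821  0.0721]
 [ 1.      0.0011  0.0004 -0.0002]
 [-0.     -0.2821  0.9594 -0.1431]
 [ 0.      0.      0.      1.    ]]
```

>>> {"fn": "apply_moves", "kwargs": {
  "series": [
    [[0,0,-0.1494],[0,0,-1.75],8.5],
    [[0,0,-0.1494],[0,0,-1.75],8.5],
    [[0,0,-0.1494],[0,0,-1.75],8.5],
    [[0,0,-0.1494],[0,0,-1.75],8.5],
    [[0,0,0],[-1.7,-4.8,0],8.5],
    [[0,0,0],[-1.7,-4.8,0],8.5],
    [[0,0,0],[-1.7,-4.8,0],8.5],
    [[0,0,0],[-1.7,-4.8,0],8.5],
    [[0,0,0],[-1.7,-4.8,0],8.5],
    [[0,0,0],[-1.7,-4.8,0],8.5]
  ]
}}

```text
clock: 2.1
position: [0.4174, 0.289, 0.3015]
ee_rot: [-0.071, 0.997, 0.0, 0.0]
force: [0.6, 0.8, 0.2]
gripper_width: 0.0849
grasp_force: 0.0
```

>>> {"fn": "apply_moves", "kwargs": {
  "series": [
    [[0,0,0],[-1.7,-4.8,0],8.5],
    [[0,0,0],[-1.7,-4.8,0],8.5],
    [[0,0,0],[-1.7,-4.8,0],8.5],
    [[0,0,0],[-1.7,-4.8,0],8.5],
    [[0,0,0],[-1.7,-4.8,0],8.5],
    [[0,0,0],[-1.7,-4.8,0],8.5],
    [[0,0,0],[-1.7,-4.8,0],8.5],
    [[0,0,0],[-1.7,-4.8,0],8.5],
    [[0,0,0],[0,0,0],8.5],
    [[0,0,0],[0,0,0],8.5]
  ]
}}

```text
clock: 3.35
position: [0.6053, -0.0702, 0.301]
ee_rot: [-0.071, 0.998, 0.0, -0.0]
force: [0.3, 1.2, 0.1]
gripper_width: 0.0851
grasp_force: 0.0
```

```bash
cat >> h.py <<'E'
from scipy.spatial.transform import Rotation as R
np.set_printoptions(precision=4,suppress=True)
C=np.array([.6095,-.0717,0]);DY=np.array([-.1411,.99,0]);DX=np.array([.99,.1411,0])
def totool(v):
    return R.from_quat(arm.state()["ee_rot"]).inv().apply(v)*100
E
python3 - <<'E'
from h import *
save("wrist","w1");s=arm.state();print(s["clock"],s["position"],s["q"]);print(R.from_quat(s["ee_rot"]).as_matrix())
for r in spotter.landmark_of("wrist","knob_grip"): print(r["confidence"],r["at"],atz("wrist",r["at"],.224),atz("wrist",r["at"],.219))
print(proj("wrist",C+[0,0,.224]),"togo",totool(C+[0,0,.205]-np.array(s["position"])))
E
```

```text
3.4 [ 0.6052 -0.0697  0.3012] [-0.1173  0.2717  1.589   0.0004  1.2814 -1.8303]
[[-0.9899 -0.1416 -0.0005]
 [-0.1416  0.9899  0.0005]
 [ 0.0005  0.0005 -1.    ]]
0.81 [221.4, 281.5] [ 0.6087 -0.0698  0.224 ] [ 0.6104 -0.0696  0.219 ]
[[222.1145 278.7027]] togo [-0.3976 -0.2658  9.6159]
```

View pics/w1.png

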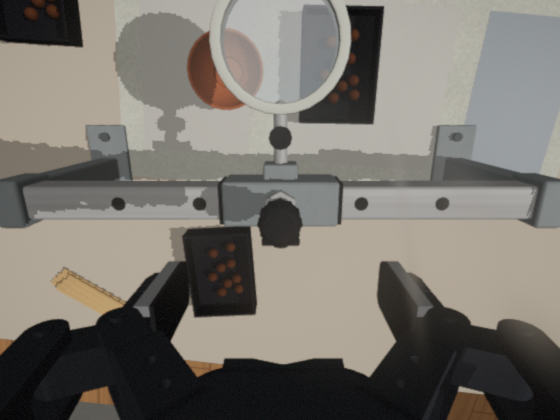

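The wrist view shows the knob at about (222,280), centred between the open fingers, with the tray upper right (65,340) and the dish upper left (70,225). I'll descend and grip.

>>> {"fn": "apply_moves", "kwargs": {
  "series": [
    [[0,0,0],[-0.4,-0.1,2.0],8.5],
    [[0,0,0],[0,0,2.5],8.5],
    [[0,0,0],[0,0,2.5],8.5],
    [[0,0,0],[0,0,1.8],8.5],
    [[0,0,0],[0,0,1.0],8.5],
    [[0,0,0],[0,0,0],6],
    [[0,0,0],[0,0,0],4.5],
    [[0,0,0],[0,0,0],3.8],
    [[0,0,0],[0,0,0],3.6],
    [[0,0,0],[0,0,0],3.4]
  ]
}}

```text
clock: 4.7
position: [0.6099, -0.0709, 0.2036]
ee_rot: [-0.071, 0.997, -0.0, 0.0]
force: [0.4, -0.2, 0.6]
gripper_width: 0.0341
grasp_force: 0.0
```

>>> {"fn": "apply_moves", "kwargs": {
  "series": [
    [[0,0,0],[0,0,0],2.5],
    [[0,0,0],[0,0,0],2.5],
    [[0,0,0],[0,0,0],2.0],
    [[0,0,0],[0,0,0],2.0],
    [[0,0,0],[0,0,0],2.0],
    [[0,0,0],[0,0,0],2.0],
    [[0,0,0],[0,0,0],2.0],
    [[0,0,0],[0,0,0],2.0],
    [[0,0,0],[0,0,0],2.0],
    [[0,0,0],[0,0,0],2.0]
  ]
}}

```text
clock: 5.95
position: [0.6099, -0.071, 0.2033]
ee_rot: [-0.071, 0.997, -0.0, 0.0]
force: [1.4, -3.5, 0.3]
gripper_width: 0.0277
grasp_force: 59.0
```

Run:
```python
from h import *
im=save("scene","s1");cv2.imwrite("pics/s1c.png",cv2.resize(im[150:270,230:390,::-1],(800,600),interpolation=cv2.INTER_CUBIC))
s=arm.state();print({k:s[k] for k in("clock","position","force","moment","gripper_width","grasp_force")})
```

```text
{'clock': 6.0, 'position': array([ 0.6099, -0.0709,  0.2033]), 'force': array([ 1.1686, -1.6056,  0.8881]), 'moment': array([-0.4467, -0.2343,  0.0361]), 'gripper_width': 0.02773203299781502, 'grasp_force': 58.98859634064138}
```

View pics/s1c.png

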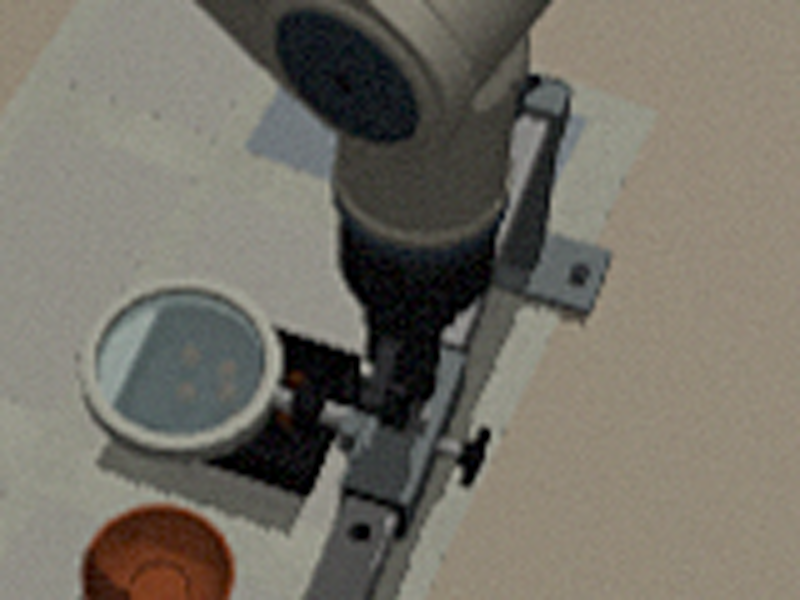

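The grip holds on the knob: 27.7 mm over the flutes, 59 N. Next I'll pull it up.

>>> {"fn": "apply_moves", "kwargs": {
  "series": [
    [[0,0,0],[0,0,-0.2],2.0],
    [[0,0,0],[0,0,-0.2],2.0],
    [[0,0,0],[0,0,-0.2],2.0],
    [[0,0,0],[0,0,-0.2],2.0],
    [[0,0,0],[0,0,-0.2],2.0],
    [[0,0,0],[0,0,-0.1],2.0],
    [[0,0,0],[0,0,0],2.0],
    [[0,0,0],[0,0,0],2.0],
    [[0,0,0],[0,0,0],2.0],
    [[0,0,0],[0,0,0],2.0]
  ]
}}

```text
clock: 7.25
position: [0.6098, -0.0708, 0.2142]
ee_rot: [-0.071, 0.997, 0.0, -0.0]
force: [4.0, -2.0, -4.3]
gripper_width: 0.0279
grasp_force: 59.3
```

>>> {"fn": "apply_moves", "kwargs": {
  "series": [
    [[0,0,0],[0,0.2,0],2.0],
    [[0,0,0],[0,0.4,0],2.0],
    [[0,0,0],[0,0.8,0],2.0],
    [[0,0,0],[0,1.0,0],2.0],
    [[0,0,0],[0,1.2,0],2.0],
    [[0,0,0],[0,1.2,0],2.0],
    [[0,0,0],[0,0.8,0],2.0],
    [[0,0,0],[0,0.4,0],2.0],
    [[0,0,0],[0,0,0],2.0],
    [[0,0,0],[0,0,0],2.0]
  ]
}}

```text
clock: 8.5
position: [0.6013, -0.0108, 0.2143]
ee_rot: [-0.071, 0.997, 0.001, -0.0]
force: [3.9, 3.5, -4.7]
gripper_width: 0.0277
grasp_force: 59.6
```

Run:
```python
from h import *
s=arm.state();p=np.array(s["position"]);print({k:s[k] for k in("clock","position","force","moment","gripper_width")})
print("togo",totool(np.array([.6098,-.0709,p[2]])+.07*DY-p))
save("top","t2")
for l,z in(("lens_centre",.155),("tray",0)):
  for r in spotter.landmark_of("top",l)[:2]:
    x=atz("top",r["at"],z);print(l,r["confidence"],r["at"],x,(x-C)@DY)
```

```text
{'clock': 8.5, 'position': array([ 0.6013, -0.0108,  0.2143]), 'force': array([ 3.9152,  3.461 , -4.6587]), 'moment': array([ 0.5902, -0.5621,  0.0107]), 'gripper_width': 0.027729708380899522}
togo [0.0028 0.9328 0.0012]
lens_centre 0.9 [219.0, 266.9] [ 0.4703 -0.0205  0.155 ] 0.07035795622291063
tray 0.83 [141.6, 296.7] [ 0.769  -0.1439  0.    ] -0.09400946002951809
tray 0.81 [275.8, 337.1] [ 0.2548 -0.2789  0.    ] -0.1550656532565153
```

>>> {"fn": "apply_moves", "kwargs": {
  "series": [
    [[0,0,0],[0,0.3,0],2.0],
    [[0,0,0],[0,0.3,0],2.0],
    [[0,0,0],[0,0.2,0],2.0],
    [[0,0,0],[0,0.13,0],2.0],
    [[0,0,0],[0,0,0],2.0],
    [[0,0,0],[0,0,0],2.0],
    [[0,0,0],[0,0,0.1],2.0],
    [[0,0,0],[0,0,0.1],2.0],
    [[0,0,0],[0,0,0.1],2.0],
    [[0,0,0],[0,0,0.1],2.0]
  ]
}}

```text
clock: 9.9
position: [0.6001, -0.0023, 0.2103]
ee_rot: [-0.071, 0.997, -0.0, 0.0]
force: [3.5, -2.2, -2.4]
gripper_width: 0.0278
grasp_force: 59.9
```

Run:
```python
from h import *
s=arm.state();p=np.array(s["position"]);print({k:s[k] for k in("clock","position","force","moment","gripper_width")})
print("togo",totool(np.array([.6098,-.0709,p[2]])+.07*DY-p))
```

```text
{'clock': 9.9, 'position': array([ 0.6001, -0.0023,  0.2103]), 'force': array([ 3.5382, -2.1502, -2.4363]), 'moment': array([-0.337 , -0.5723,  0.0546]), 'gripper_width': 0.02782243438821692}
togo [ 0.004   0.0664 -0.    ]
```

>>> {"fn": "apply_moves", "kwargs": {
  "series": [
    [[0,0,0],[0,0.05,0],2.0],
    [[0,0,0],[0,0,0.1],2.0],
    [[0,0,0],[0,0,0.1],2.0],
    [[0,0,0],[0,0,0.1],2.0],
    [[0,0,0],[0,0,0.1],2.0],
    [[0,0,0],[0,0,0.1],2.0],
    [[0,0,0],[0,0,0.1],2.0],
    [[0,0,0],[0,0,0.1],2.0],
    [[0,0,0],[0,0,0],2.0],
    [[0,0,0],[0,0,0],2.0]
  ]
}}

```text
clock: 11.15
position: [0.6, -0.0017, 0.2033]
ee_rot: [-0.071, 0.997, 0.0, 0.0]
force: [2.9, -1.6, 1.0]
gripper_width: 0.0279
grasp_force: 60.1
```

The pin is in the hole at the spring's rest height, with forces the same as at the start. Now I'll push it home.

>>> {"fn": "apply_moves", "kwargs": {
  "series": [
    [[0,0,0],[0,0,0.1],2.0],
    [[0,0,0],[0,0,0.1],2.0],
    [[0,0,0],[0,0,0.1],2.0],
    [[0,0,0],[0,0,0.1],2.0],
    [[0,0,0],[0,0,0.1],2.0],
    [[0,0,0],[0,0,0],2.0],
    [[0,0,0],[0,0,0],2.0],
    [[0,0,0],[0,0,0],2.0],
    [[0,0,0],[0,0,0],2.0],
    [[0,0,0],[0,0,0],2.0]
  ]
}}

```text
clock: 12.4
position: [0.6, -0.0017, 0.1991]
ee_rot: [-0.071, 0.997, 0.0, 0.0]
force: [0.9, -1.5, 7.8]
gripper_width: 0.0278
grasp_force: 60.9
```

>>> {"fn": "apply_moves", "kwargs": {
  "series": [
    [[0,0,0],[0,0,0.05],2.0],
    [[0,0,0],[0,0,0.05],2.0],
    [[0,0,0],[0,0,0],2.0],
    [[0,0,0],[0,0,0],2.0],
    [[0,0,0],[0,0,0],2.0],
    [[0,0,0],[0,0,0],2.0],
    [[0,0,0],[0,0,0],2.0],
    [[0,0,0],[0,0,0],2.0],
    [[0,0,0],[0,0,0],2.0],
    [[0,0,0],[0,0,0],2.0]
  ]
}}

```text
clock: 13.65
position: [0.6001, -0.0017, 0.199]
ee_rot: [-0.071, 0.997, 0.0, 0.0]
force: [-2.7, -0.4, 15.8]
gripper_width: 0.0277
grasp_force: 61.7
```

Run:
```python
from h import *
s=arm.state();print({k:s[k] for k in("clock","position","force","moment","gripper_width")})
im=save("scene","s3");cv2.imwrite("pics/s3c.png",cv2.resize(im[130:280,210:410,::-1],(800,600),interpolation=cv2.INTER_CUBIC))
```

```text
{'clock': 13.65, 'position': array([ 0.6001, -0.0017,  0.199 ]), 'force': array([-2.6959, -0.3899, 15.7933]), 'moment': array([-0.0639,  0.3687, -0.0639]), 'gripper_width': 0.02765729683593139}
```

View pics/s3c.png

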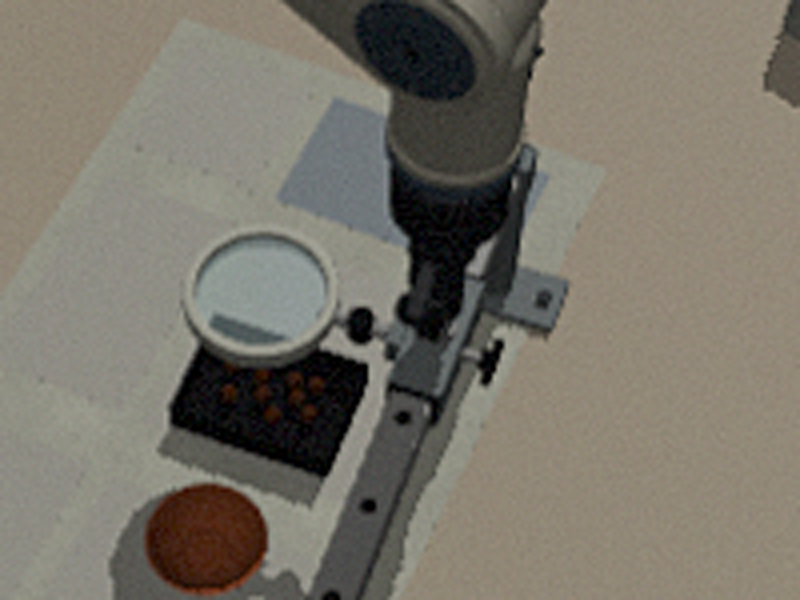

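The view shows the lens (295,260) moved along the rail to stand above the tray (415,270), the dish untouched, and the gripper still on the knob. The knob is against a hard stop: 16 N with no further travel.

```bash
python3 -c "
from cell import order
print(order.hand_in())"
```

```text
the job is handed in; nothing more can be done
None
```

I pulled the plunger, slid the sleeve to the +70 mm hole so the lens stands over the seed tray, seated the pin and pushed the knob home. The arm is still holding it down with about 16 N, and the job is handed in.

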